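Set the iris lever to the long mark and push the filter home

ROBOT

A 6-joint arm with a two-finger parallel gripper is mounted at the origin on the work surface. World frame = base frame: x ahead of the robot, y to its left, z up, the work surface at z = 0. Lengths are in m, angles in rad, forces in N, time in s.
With the tool pointing down it reaches from about 0.25 to 0.8 m from the base axis. Payload 3.9 kg.
Tool frame: the origin (TCP) lies midway between the tips of the shut fingers; the grasp point (between the pads) lies behind it (grasp_offset is the y of the grasp point in the tool frame, in m); y points along the fingers, z is the direction in which the jaws open and shut, and the axes are right-handed (so a half turn about y gives the same grasp; the last joint's range is limited). The gripper opens to 85 mm and grips with 20 to 120 N. Pads are 22 mm wide; open, the fingers measure 114 mm over their backs; the gripper's body (76 mm by 85 mm) begins 54 mm behind the grasp point. The pads swing forward as they close: fully open they stand 13 mm farther back than shut.
Start: joints at [0, 0.26, -0.138, 1.173, 0, 1.571], TCP at [0.525, -0, 0.231] pointing down, gripper open.
Joint ranges: [-2.78, 2.78], [-0.83, 1.72], [-1.28, 1.37], [-1.9, 2.12], [-1.57, 1.48], [-3.14, 3.14]. Speed limits (rad/s): [2.57, 2.57, 3.14, 3.14, 3.14, 3.14].

INTERFACE

Orientations are given as a unit quaternion [x, y, z, w].
In Python, from cell import state, read_camera, sign_off, grasp_offset gives the robot as it stands. The module is installed in compiled form; this text tells all that it offers.
- The arm moves only by the tool send_rows, never from a script. Its argument "deltas" is a list of rows, each an object of numbers: "rx", "ry", "rz": the turn, a rotation vector about the tool's x, y, z normalised to -1 to 1, where 1 is 30 degrees; "x", "y", "z": the shift along the tool's x, y, z normalised to -1 to 1, where 1 is 200 mm; "gripper": the opening in per cent of the stroke, from 0 (shut) to 100 (fully open). In form: [{"rx": .., "ry": .., "rz": .., "x": .., "y": .., "z": .., "gripper": ..}, ...]. A call has exactly 5 rows; each row shifts and turns the pose as measured when the row begins, along the tool's axes as they then stand; what a row does not reach is not made up. A row lasts 1/10 s, in which the tool goes at most 50 mm and 8.59 degrees, less where a joint would pass 70% of its speed; a pose out of reach is approached as far as the arm can. A call with a number of a shift or a turn outside -1 to 1 is refused whole. A call with a gripper value outside its range is refused whole. The fingers move at their own pace and stop on an object; "force" is the grip in N (left out, the last holds). Time passes only in rows, so rows that do not move let the fingers close, or fill a call up. It gives the time, the measured TCP pose, the force and the opening at its end, in the units of the state.
- state(): the state, without advancing time (a new reading comes with each control period).
- read_camera(name): name is "scene" or "side" or "wrist"; returns a dict with "img" (480x640x3 uint8, red, green, blue), "range_z" (480x640 float32, m along the optical axis (not along the pixel's ray), 0 where there is no reading), "K" (3x3 intrinsics, pixels), "cam_to_world" (4x4, takes a point from camera to world coordinates). Camera axes: x right, y up, looking along -z (the intrinsics and any distortion apply to the point x, -y, -z); pixel columns grow to the right and rows downward; lengths in m; the calibration is good to about 2 mm. A picture is of the moment at which its call begins.
- sign_off(): hands the job in, once; it reports no verdict.
The state is a dict: "t": time; "joint_positions": joint angles; "qvel": joint speeds; "effort": joint torques, N m; "eef_pos": TCP position; "ee_rot": TCP orientation; "contact_force": force on the tool from outside, world axes, zero at the start; "torque": the same for the moment, N m; "opening": finger opening in m.
Only numpy, scipy, OpenCV 4.12 (cv2) and the standard library are available. Lean on these libraries where they do the work, as an engineer would, in place of code of your own. Each camera call takes 0.05 s, during which the arm holds its last target.

TASK

Get the bench illuminator ready: push the lever of its iris ring around until the lever's tip points at the one long mark on the scale, and take the fingers off it. Then push the filter slide all the way into the side of the illuminator, until its upright tab is up against the housing. Only push: lift or pull out nothing, leave the iris on its mark, and leave the jars and other things around undisturbed.

Things in the scene. Friction and masses are not known exactly. Their poses are not given: they have to be found in the camera images.
- illuminator: Grey box-shaped bench illuminator fixed to the bench, 260 (x) x 220 (y) x 50 mm high; the round scale plate and iris ring are on top. Origin on the bench below the ring's axis; z up; x points to its rear deck (housing from x = -110 to +150 mm), y to the side face (y = +110 mm) where the filter slide goes in.
- ring_axis (a point): Point on the vertical axis of the iris ring, at the top of the round scale plate, 53 mm above the bench. The scale plate has a radius of 104 mm and is 3 mm thick; the black ring has a radius of 46 mm and its top is 15 mm above this point.
- iris (a joint): Angle of the iris ring, rad, end stops at -1.3 and 1.3; 0 when the lever points along the illuminator's -x; grows counter-clockwise seen from above. It starts at 0.75 to 1.2; the long mark lies between -0.5 and 0.4. About 1 N at the pin turns it; it stays where it is left (friction, no spring).
- lever_pin (a point): Top centre of the upright black pin on the lever, 10 mm in diameter, 62 mm from the ring axis. It stands clear from 67 mm to 89 mm above the bench; below it is the flat black lever, 9 mm wide, 56 to 62 mm above the bench. Push this pin sideways with the fingertips.
- lever_tip (a point): Tip of the lever (the pointer, 5 mm wide), 80 mm from the ring axis, 59 mm above the bench.
- long_mark (a point): Inner end of the one long thick black mark on the scale plate (21 mm long, 4 mm wide, radial), 80 mm from the ring axis, 53 mm above the bench. The other marks are short (8 mm) and thin, 10 degrees apart, seven on either side. The plate is set at a different angle each time and does not turn when pushed.
- slide: Loose aluminium filter slide, 80 to 170 g: flat blade 36 mm wide, 100 mm long, 8 mm thick, its inner part already in the housing's tunnel; at its outer end an upright tab. Origin at the blade's underside in the plane of the tab's inner face; y points outward, z up. Home: origin at y = 110 mm in the illuminator's frame (tab touching the housing); it starts 40 to 65 mm farther out.
- slide_tab (a point): Top edge of the tab, middle of its outer face (the face to push on), 50 mm above the bench. The tab is 36 mm wide, 6 mm thick, 36 mm tall. The slide lies in a tray 62 mm wide, floor 14 mm and side rails 20 mm above the bench, that runs 95 mm out from the housing; top of the blade 22 mm above the bench.
- amber_jar: Bystander: small amber jar, 42 mm across, 75 mm tall, standing on the bench. Origin at its underside. Leave it alone.
- white_jar: Bystander: small white jar, 52 mm across, 60 mm tall, standing on the bench. Origin at its underside. Leave it alone.
- slide_box: Bystander: closed flat box, 75 x 95 x 30 mm, lying on the bench. Origin at its underside. Leave it alone.
- spatula: Bystander: flat-bladed spatula with a wooden handle, 130 mm long, lying on the bench. Origin at its underside. Leave it alone.
- lens_cap: Bystander: round cap, 42 mm across, 12 mm tall, lying on the rear deck of the illuminator. Origin at its underside. Leave it alone.
- vial: Bystander: clear vial, 22 mm across, 42 mm tall, standing on the rear deck of the illuminator. Origin at its underside. Leave it alone.
- beaker: Bystander: small glass beaker, 64 mm across, 80 mm tall, standing on the bench. Origin at its underside. Leave it alone.
There are look-alikes about, which are no part of the job. Leave any black or pink look-alike of the slide alone.

How it is judged:
On the way, in this order (a step that is already met when the one before it is completed fails the run):
1. the lever tip is at the long mark, at rest, and the robot no longer touches the ring (horizontal distance between lever_tip and long_mark below 0.004 m and velocity of joint iris between -0.03 and 0.03 rad/s and contact force between each of the arm, the fingers and iris below 0.05 N), for 0.3 s.
2. with the iris still on the mark, the filter slide is fully home (horizontal distance between lever_tip and long_mark below 0.004 m and y of slide in the frame of illuminator below 0.1135 m and z of slide in the frame of illuminator below 0.02 m), for 0.2 s.
At the end, for the whole second after the job is handed in: The lever tip is within 4 mm (horizontally) of the inner end of the long mark and at rest, and the slide's tab is within 3.5 mm of the housing, its blade lying in the tray (all of step 2 and velocity of joint iris between -0.03 and 0.03 rad/s and linear speed of slide below 0.01 m/s); the robot touches nothing.
It fails at once if the filter slide is lifted (over 12 mm) or pulled outward out of the tray (over 100 mm from the housing) (z of slide in the frame of illuminator above 0.026 m or y of slide in the frame of illuminator above 0.21 m).
It fails at once if a bystander is moved by more than 20 mm (distance of any of amber_jar, white_jar, slide_box, spatula, lens_cap, vial, beaker from where it was at the start of the episode above 0.02 m).
It also fails if it takes over 58 s, if anything falls off the work surface, if the arm or the gripper's body presses on something with over 40 N, if the wrist force passes 120 N, or if a joint passes its speed limit or range.

## Working session

There is one attempt and no reset: what is moved stays moved. The work goes in short steps, Python scripts to look and compute and a tool call to move; the robot and the scene stay as the last step left them, time stands still between calls to the robot, and variables do not carry over. Pictures are saved under pics/ and viewed, and the job is handed in when it is done.

Besides the shell and the picture viewer there is one more tool, called after ">>>" as name(argument=value, ...) on one line, values as JSON. send_rows: Moves the arm, as the interface text tells. Its arguments: {"type":"object","properties":{"deltas":{"type":"array"},"force":{"type":"number"}},"required":["deltas"]}

```bash
mkdir -p pics; ls
cat > h.py <<'E'
import numpy as np, cv2
from cell import state, read_camera, sign_off, grasp_offset
from scipy.spatial.transform import Rotation as R
def cam(n):
    return read_camera(n)
def save(c,name,crop=None,scale=1):
    im=cv2.cvtColor(c["img"],cv2.COLOR_RGB2BGR)
    if crop: 
        u0,v0,u1,v1=crop; im=im[v0:v1,u0:u1]
    if scale!=1: im=cv2.resize(im,None,fx=scale,fy=scale,interpolation=cv2.INTER_CUBIC)
    cv2.imwrite("pics/"+name,im)
def ray(c,u,v):
    K=c["K"];T=c["cam_to_world"]
    d=np.array([(u-K[0,2])/K[0,0],-(v-K[1,2])/K[1,1],-1.])
    return T[:3,3],T[:3,:3]@d
def onplane(c,u,v,z):
    o,d=ray(c,u,v); return o+d*(z-o[2])/d[2]
def depthpt(c,u,v):
    o,d=ray(c,u,v); return o+d*c["range_z"][int(v),int(u)]
def proj(c,p):
    K=c["K"];T=c["cam_to_world"]
    q=T[:3,:3].T@(np.array(p)-T[:3,3]); q=q/-q[2]
    return K[0,0]*q[0]+K[0,2],-K[1,1]*q[1]+K[1,2]
E
python3 - <<'E'
from h import *
print(state()); print(grasp_offset)
for n in ["scene","side","wrist"]:
    c=cam(n); save(c,n+"0.png"); print(n,c["K"].tolist(),c["cam_to_world"].round(3).tolist(), [k for k in c])
    np.savez(n+"0.npz",**{k:c[k] for k in ["img","range_z","K","cam_to_world"]})
E
```

```text
pics
{'t': 0.0, 'joint_positions': array([ 1.64770263e-05,  2.60668108e-01, -1.39374478e-01,  1.17269077e+00,
       -6.37909300e-06,  1.57082938e+00]), 'qvel': array([-0.00048883, -0.00020596, -0.00074842, -0.00129797,  0.00091789,
        0.00057964]), 'effort': array([-3.22425103e-04, -4.05677426e+01,  2.53926122e+01,  1.89446745e-02,
       -4.02533055e-05,  2.61086342e-05]), 'eef_pos': array([5.24320683e-01, 6.59538431e-06, 2.30471192e-01]), 'ee_rot': array([-0.50048149,  0.50048656, -0.49952126,  0.49950976]), 'contact_force': array([-0.2979881 , -0.362115  , -0.20998733]), 'torque': array([-0.0179907 , -0.04880917, -0.01157079]), 'opening': 0.08546976657852076}
-0.0187
scene [[522.4655468617714, 0.0, 312.9440284141655], [0.0, 522.4655468617714, 237.49021529139145], [0.0, 0.0, 1.0]] [[-0.797, -0.33, 0.505, 1.086], [0.603, -0.423, 0.676, 0.686], [-0.01, 0.844, 0.537, 0.654], [0.0, 0.0, 0.0, 1.0]] ['img', 'range_z', 'K', 'cam_to_world']
side [[492.0124153073141, 0.0, 313.90052959699], [0.0, 492.0124153073141, 240.3526587459877], [0.0, 0.0, 1.0]] [[-0.861, 0.236, -0.451, 0.079], [-0.509, -0.429, 0.746, 0.817], [-0.017, 0.872, 0.49, 0.608], [0.0, 0.0, 0.0, 1.0]] ['img', 'range_z', 'K', 'cam_to_world']
wrist [[344.6590140519854, 0.0, 317.5466901551555], [0.0, 344.6590140519854, 240.6662927771951], [0.0, 0.0, 1.0]] [[1.0, -0.001, 0.002, 0.524], [0.001, 0.962, 0.271, 0.069], [-0.002, -0.271, 0.962, 0.373], [0.0, 0.0, 0.0, 1.0]] ['img', 'range_z', 'K', 'cam_to_world']
```

View pics/scene0.png

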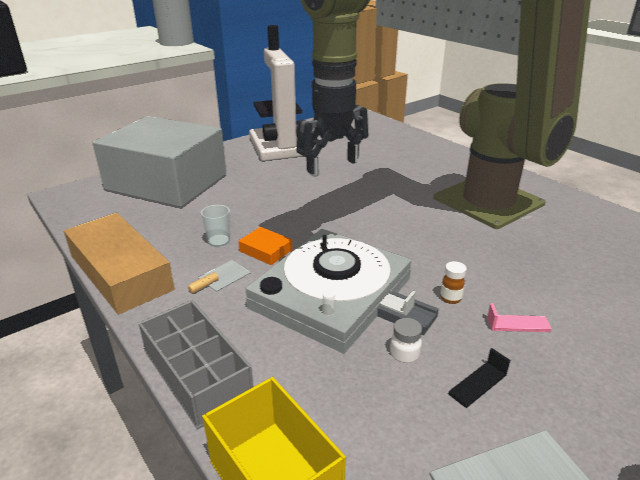

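View pics/side0.png

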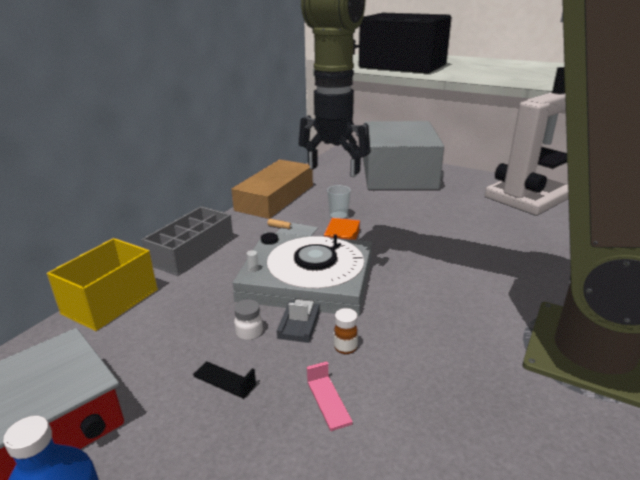

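View pics/wrist0.png

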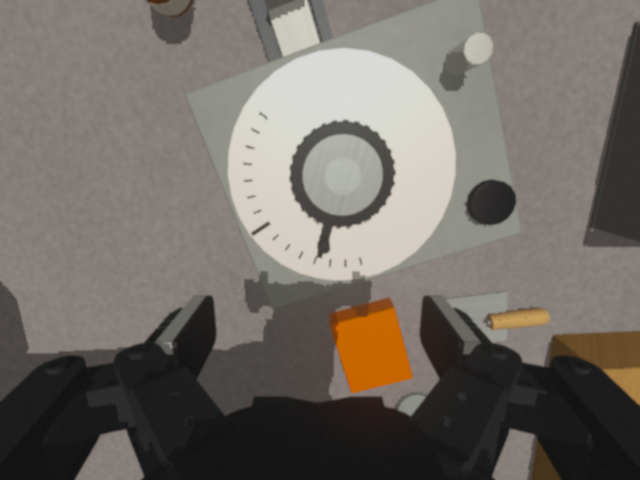

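The scene view (first picture) shows these things that could be taken for the slide:
- The aluminium slide in its tray at scene (400,303) and wrist (295,25).
- A black look-alike at scene (480,380).
- A pink look-alike at scene (520,320).

I choose the aluminium one, since it sits in the housing's tunnel. In the wrist view the lever points to about (322,250). Of the marks, only the one at about (261,228) is long and thick; the others are short ticks.

```bash
cat >> h.py <<'E'
def load(n):
    d=np.load(n); return {k:d[k] for k in d}
def fitc(P):
    A=np.c_[2*P,np.ones(len(P))]; s=np.linalg.lstsq(A,(P**2).sum(1),rcond=None)[0]
    return s[:2],np.sqrt(s[2]+s[:2]@s[:2])
E
python3 - <<'E'
from h import *
c=load("wrist0.npz"); save(c,"w0crop.png",(180,0,500,300),2.5)
s=load("scene0.npz"); save(s,"s0crop.png",(370,240,570,420),3)
hsv=cv2.cvtColor(c["img"],cv2.COLOR_RGB2HSV)
m=((hsv[...,2]>205)&(hsv[...,1]<40)).astype(np.uint8)
cs,_=cv2.findContours(m,cv2.RETR_EXTERNAL,cv2.CHAIN_APPROX_NONE)
k=max(cs,key=cv2.contourArea); k=cv2.convexHull(k)[:,0].astype(float)
P=np.array([onplane(c,u,v,.053)[:2] for u,v in k])
for i in range(4):
    o,r=fitc(P); e=np.abs(np.linalg.norm(P-o,axis=1)-r); P=P[e<max(np.percentile(e,90),.001)]
print(o,r,e.max(),len(P))
for z in (.053,):
  for n,uv in {"markin":(269,223),"markout":(254,233)}.items():
    p=onplane(c,*uv,.053)[:2]-o; print(n,p,np.linalg.norm(p),np.degrees(np.arctan2(p[1],p[0])))
# housing: long edges; check depth
for uv in [(210,120),(440,40),(505,150)]: print(depthpt(c,*uv))
E
```

```text
[0.54540554 0.0423892 ] 0.10267924438392129 0.0003856744190379596 69
markin [-0.06761922 -0.04607544] 0.08182484602577446 -145.7296510192071
markout [-0.08235962 -0.05589964] 0.09953831731995687 -145.8342269710345
[0.42853757 0.08902295 0.04978309]
[0.62615129 0.15234536 0.04968636]
[0.6938002  0.06345809 0.04928031]
```

View pics/w0crop.png

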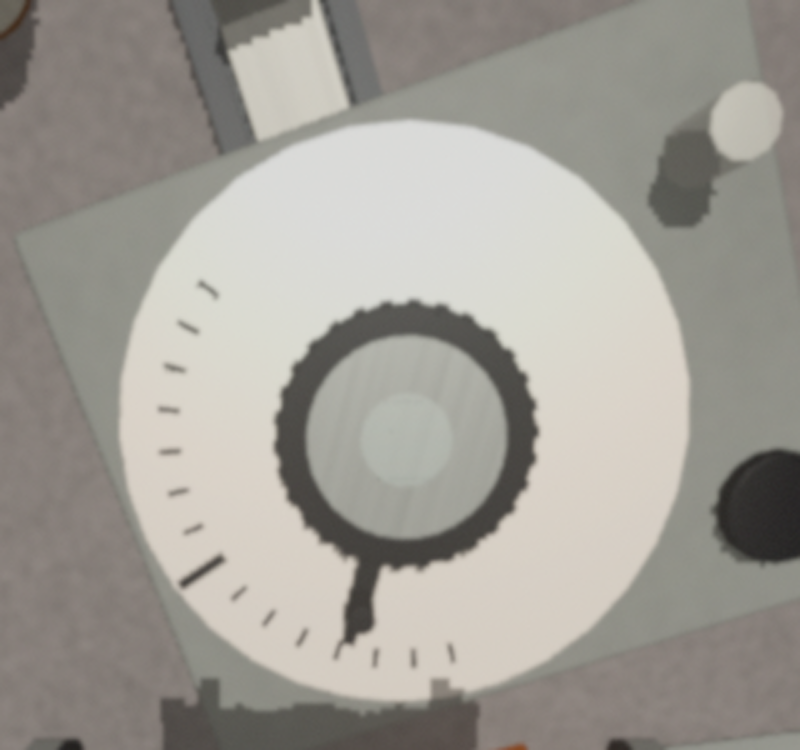

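View pics/s0crop.png

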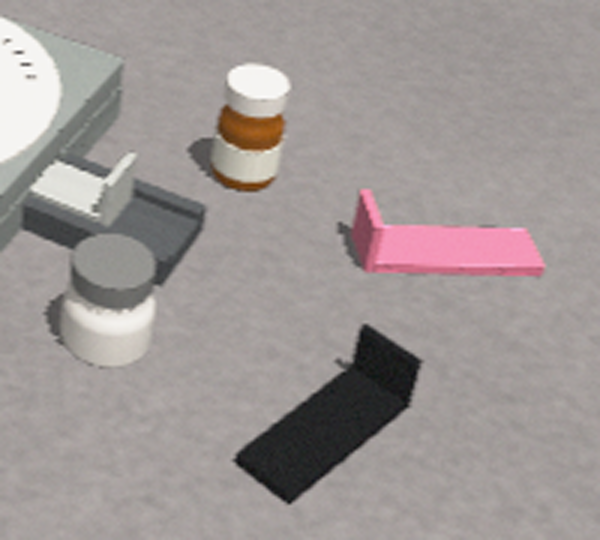

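The close crop confirms the aluminium slide in the tray, with its tab upright. The white jar stands close beside the tray and the amber jar is on its other side. Next I work out the frame, lever, tab and jars.

Run:
```python
from h import *
c=load("wrist0.npz"); s=load("scene0.npz"); sd=load("side0.npz")
st=state(); print("toolaxes\n",R.from_quat(st["ee_rot"]).as_matrix().round(3))
o=np.array([.5454,.0424])
# front-left edge top (side face y=+110): corner (187,95) to ~(478,0); -x edge (187,95)->(262,285)
a,b=[onplane(c,*uv,.05)[:2] for uv in [(187,95),(445,12)]]
print("yedge",a,b,np.degrees(np.arctan2(*(b-a)[::-1])))
cc=onplane(c,247,245,.05)[:2]; d=onplane(c,522,232,.05)[:2]; print("xedge",np.degrees(np.arctan2(*(a-cc)[::-1])), d)
tip=onplane(c,180+349/2.5,640/2.5,.059)[:2]-o; print("tip",tip,np.linalg.norm(tip),np.degrees(np.arctan2(*tip[::-1])))
# height-map points from scene/side in region
for n,cm in (("scene",s),("side",sd)):
    z=cm["range_z"]; K=cm["K"];T=cm["cam_to_world"]
    v,u=np.mgrid[:480,:640]; D=np.stack([(u-K[0,2])/K[0,0],-(v-K[1,2])/K[1,1],-np.ones_like(z)],-1)*z[...,None]
    P=D@T[:3,:3].T+T[:3,3]; np.save(n+"P.npy",P)
    print(n,"spans")
    hs=cv2.cvtColor(cm["img"],cv2.COLOR_RGB2HSV)
    al=(hs[...,1]<60)&(hs[...,2]>130)
    m=(P[...,2]>.027)&(P[...,2]<.056)&(P[...,1]>.15)&(P[...,1]<.26)&(P[...,0]>.42)&(P[...,0]<.60)&(np.abs(P[...,0]-.5)<.06)
    Q=P[m]; print(m.sum(),Q.min(0) if m.any() else 0,Q.max(0) if m.any() else 0)
    for name,(h0,h1) in {"hi":(.058,.08)}.items():
        m=((P[...,2]>h0)&(P[...,2]<.095)&(P[...,1]>.14)&(P[...,1]<.4)&(P[...,0]>.3)&(P[...,0]<.75)).astype(np.uint8)
        k,l,stt,ce=cv2.connectedComponentsWithStats(m)
        for i in range(1,k):
            if stt[i,4]>25: print(stt[i],P[l==i].mean(0).round(3),P[l==i].min(0).round(3),P[l==i].max(0).round(3))
```

```text
toolaxes
 [[-0.    -0.001  1.   ]
 [-1.    -0.    -0.   ]
 [ 0.    -1.    -0.001]]
yedge [0.41032231 0.10955762] [0.62816081 0.17272632] 16.171076790821875
xedge 108.20551929423661 [ 0.7211332 -0.0130235]
tip [-0.01949938 -0.07703373] 0.0794633320696257 -104.20478763346664
scene spans
230 [0.47863755 0.15003403 0.02721812] [0.55972193 0.19972056 0.05097053]
[444 261  22  18 307] [0.394 0.207 0.071] [0.37  0.184 0.059] [0.409 0.223 0.077]
[326 293   9  20 137] [0.645 0.143 0.077] [0.634 0.14  0.058] [0.653 0.147 0.093]
[394 318  28  20 365] [0.569 0.255 0.059] [0.547 0.23  0.058] [0.592 0.277 0.062]
side spans
502 [0.4777676  0.15009429 0.02701145] [0.55997862 0.25976934 0.05599088]
[246 252  10  18 135] [0.639 0.145 0.077] [0.63  0.14  0.058] [0.651 0.149 0.094]
[234 300  25  16 307] [0.566 0.258 0.06 ] [0.544 0.233 0.058] [0.591 0.281 0.063]
[335 309  22  20 373] [0.385 0.211 0.072] [0.369 0.186 0.058] [0.406 0.226 0.077]
```

>>> send_rows(deltas=[{"ry": 0.235, "gripper": 0}, {"ry": 0.235, "gripper": 0}, {"ry": 0.235, "gripper": 0}, {"ry": 0.235, "gripper": 0}, {"ry": 0.235, "gripper": 0}], force=20)

```text
invalid input at $.deltas[0]: expected keys rx, ry, rz, x, y, z, gripper
```

```bash
cat >> h.py <<'E'
def togo(p):
    "normalised tool shifts from the present pose to world point p"
    st=state(); M=R.from_quat(st["ee_rot"]).as_matrix()
    d=M.T@(np.array(p)-st["eef_pos"]); print("t",round(st["t"],2),"tcp",st["eef_pos"].round(4),"open",round(st["opening"],4),"tilt/axes",M[:,2].round(3),M[:,1].round(3))
    print("F",st["contact_force"].round(2)); print("to go mm",(d*1000).round(1),"norm",(d/.2).round(4)); return d
E
python3 - <<'E'
from h import *
o=np.array([.5454,.0424]); f=np.radians(-104.2); pin=o+.062*np.array([np.cos(f),np.sin(f)])
g=np.radians(145); n=np.array([np.cos(g),np.sin(g)])
togo([*(pin-n*.035),.12])
c=cam("wrist"); save(c,"w1.png")
E
```

```text
t 0.15 tcp [ 0.5245 -0.      0.2307] open 0.0854 tilt/axes [ 1.    -0.    -0.001] [-0.001 -0.    -1.   ]
F [-0.53 -0.39 -0.51]
to go mm [ 37.8 110.6  34.5] norm [0.1889 0.5531 0.1726]
```

View pics/w1.png

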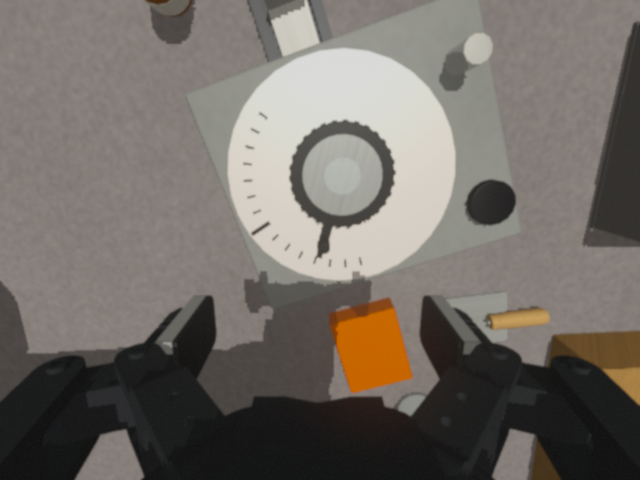

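The call was refused because every key has to be given, so the view is unchanged. I'll resend it in full.

>>> send_rows(deltas=[{"rx": 0, "ry": 0.235, "rz": 0, "x": 0, "y": 0, "z": 0, "gripper": 0}, {"rx": 0, "ry": 0.235, "rz": 0, "x": 0, "y": 0, "z": 0, "gripper": 0}, {"rx": 0, "ry": 0.235, "rz": 0, "x": 0, "y": 0, "z": 0, "gripper": 0}, {"rx": 0, "ry": 0.235, "rz": 0, "x": 0, "y": 0, "z": 0, "gripper": 0}, {"rx": 0, "ry": 0.235, "rz": 0, "x": 0, "y": 0, "z": 0, "gripper": 0}], force=20)

```text
t: 0.7
eef_pos: [0.5235, 0.0, 0.2294]
ee_rot: [-0.319, 0.632, -0.631, 0.316]
contact_force: [-0.2, 0.1, 0.3]
opening: 0.0123
```

Run:
```python
from h import *
o=np.array([.5454,.0424]); f=np.radians(-104.2); pin=o+.062*np.array([np.cos(f),np.sin(f)])
g=np.radians(145); n=np.array([np.cos(g),np.sin(g)])
togo([*(pin-n*.035),.12])
c=cam("wrist"); save(c,"w2.png")
```

```text
t 0.7 tcp [0.5235 0.     0.2294] open 0.0123 tilt/axes [ 0.803 -0.597 -0.004] [-0.004 -0.    -1.   ]
F [-0.17  0.08  0.31]
to go mm [  8.9 109.2  51.3] norm [0.0447 0.5461 0.2566]
```

View pics/w2.png

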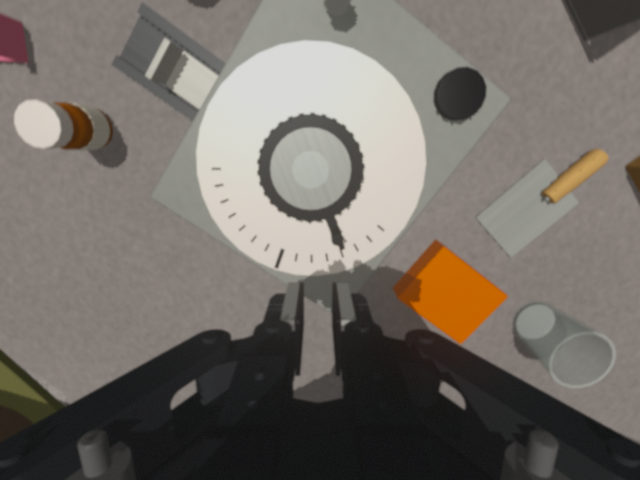

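The wrist view shows the fingers nearly shut, with the lever tip at about (341,250) and the long mark at (279,258). Next I move sideways to clear the pin, then down.

>>> send_rows(deltas=[{"rx": 0, "ry": 0, "rz": 0, "x": 0.02, "y": 0, "z": 0.13, "gripper": 0}, {"rx": 0, "ry": 0, "rz": 0, "x": 0.02, "y": 0.1, "z": 0.13, "gripper": 0}, {"rx": 0, "ry": 0, "rz": 0, "x": 0, "y": 0.15, "z": 0, "gripper": 0}, {"rx": 0, "ry": 0, "rz": 0, "x": 0, "y": 0.15, "z": 0, "gripper": 0}, {"rx": 0, "ry": 0, "rz": 0, "x": 0, "y": 0.1, "z": 0, "gripper": 0}])

```text
t: 1.25
eef_pos: [0.5648, -0.039, 0.1296]
ee_rot: [0.319, -0.629, 0.631, -0.322]
contact_force: [0.2, -0.9, -0.4]
opening: -0.0004
```

```bash
cat >> h.py <<'E'
O=np.array([.5454,.0424])
g_=np.radians(145); N=np.array([np.cos(g_),np.sin(g_)])
def pinat(deg): f=np.radians(deg); return O+.062*np.array([np.cos(f),np.sin(f)])
E
python3 - <<'E'
from h import *
togo([*(pinat(-104.2)-N*.035),.075])
c=cam("wrist"); save(c,"w3.png")
E
```

```text
t 1.25 tcp [ 0.5648 -0.039   0.1296] open -0.0004 tilt/axes [ 0.808 -0.59   0.004] [ 0.005 -0.001 -1.   ]
F [ 0.19 -0.92 -0.44]
to go mm [ 2.6 54.5 -5.8] norm [ 0.0132  0.2726 -0.0289]
```

View pics/w3.png

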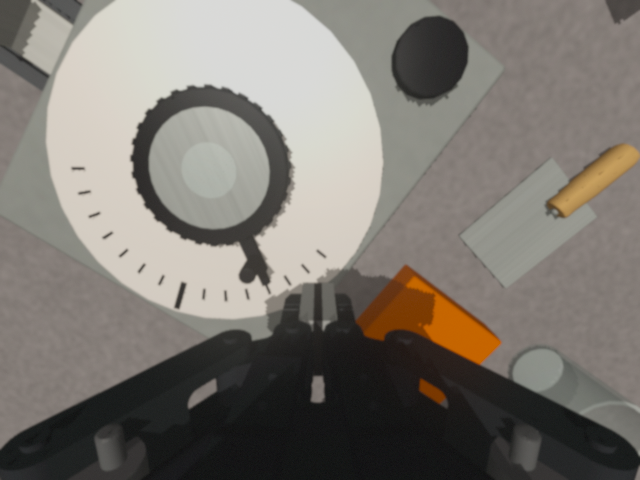

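The shut fingers at (318,290) stand right of the pin top at (248,272). I go straight down from here.

>>> send_rows(deltas=[{"rx": 0, "ry": 0, "rz": 0, "x": 0.01, "y": 0.1, "z": 0, "gripper": 0}, {"rx": 0, "ry": 0, "rz": 0, "x": 0, "y": 0.1, "z": 0, "gripper": 0}, {"rx": 0, "ry": 0, "rz": 0, "x": 0, "y": 0.07, "z": 0, "gripper": 0}, {"rx": 0, "ry": 0, "rz": 0, "x": 0, "y": 0.0, "z": 0, "gripper": 0}, {"rx": 0, "ry": 0, "rz": 0, "x": 0, "y": 0.0, "z": 0, "gripper": 0}])

```text
t: 1.8
eef_pos: [0.5611, -0.0404, 0.0715]
ee_rot: [-0.324, 0.629, -0.629, 0.322]
contact_force: [0.0, -1.0, 0.4]
opening: 0.0003
```

Run:
```python
from h import *
togo([*(pinat(-104.2)-N*.02),.075])
togo([*(pinat(-145.8)-N*.02),.075])
c=cam("wrist"); save(c,"w4.png")
```

```text
t 1.8 tcp [ 0.5611 -0.0404  0.0715] open 0.0003 tilt/axes [ 0.813 -0.583 -0.002] [-0.003  0.    -1.   ]
F [ 0.02 -1.01  0.43]
to go mm [ -0.6  -3.5 -18.4] norm [-0.0032 -0.0173 -0.0919]
t 1.8 tcp [ 0.5611 -0.0404  0.0715] open 0.0003 tilt/axes [ 0.813 -0.583 -0.002] [-0.003  0.    -1.   ]
F [ 0.02 -1.01  0.43]
to go mm [ -0.1  -3.4 -62.4] norm [-0.0007 -0.0168 -0.3121]
```

View pics/w4.png

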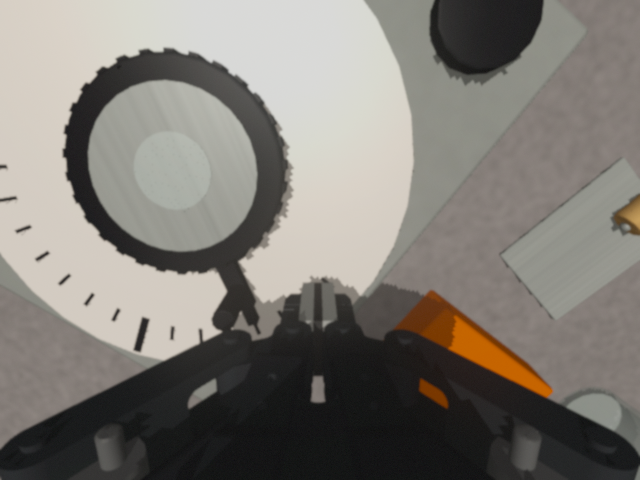

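The fingers are down, with the pin top at (225,318) just to their left. I push along tool -z in short rows.

>>> send_rows(deltas=[{"rx": 0, "ry": 0, "rz": 0, "x": 0, "y": -0.02, "z": -0.05, "gripper": 0}, {"rx": 0, "ry": 0, "rz": 0, "x": 0, "y": 0, "z": -0.05, "gripper": 0}, {"rx": 0, "ry": 0, "rz": 0, "x": 0, "y": 0, "z": -0.05, "gripper": 0}, {"rx": 0, "ry": 0, "rz": 0, "x": 0, "y": 0, "z": -0.05, "gripper": 0}, {"rx": 0, "ry": 0, "rz": 0, "x": 0, "y": 0, "z": -0.04, "gripper": 0}])

```text
t: 2.35
eef_pos: [0.5231, -0.0119, 0.0801]
ee_rot: [0.321, -0.627, 0.631, -0.324]
contact_force: [0.7, -1.9, 0.1]
opening: -0.0003
```

Run:
```python
from h import *
togo([*(pinat(-145.8)-N*.013),.075])
c=cam("wrist"); save(c,"w5.png")
```

```text
t 2.35 tcp [ 0.5231 -0.0119  0.0801] open -0.0003 tilt/axes [ 0.813 -0.583  0.007] [ 0.007 -0.003 -1.   ]
F [ 0.66 -1.86  0.06]
to go mm [  1.    4.9 -21.9] norm [ 0.0049  0.0246 -0.1095]
```

View pics/w5.png

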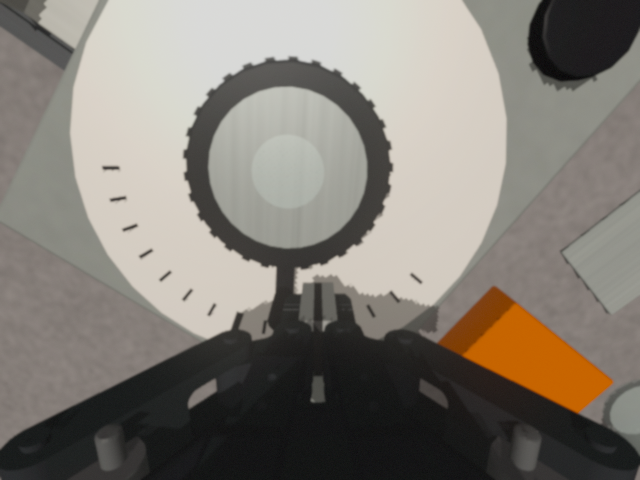

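```bash
cat >> h.py <<'E'
def ang(c,u,v,z=.059):
    p=onplane(c,u,v,z)[:2]-O; return np.degrees(np.arctan2(p[1],p[0])),np.linalg.norm(p)
E
python3 - <<'E'
from h import *
c=cam("wrist"); print(ang(c,286,285),ang(c,238,319,.053), onplane(c,289,168,.068))
a=ang(c,286,285)[0]; st=state(); n=N
print("offset pin-finger", (pinat(a)-st["eef_pos"][:2])@n)
togo([*(pinat(-145.8)-N*((pinat(a)-st["eef_pos"][:2])@n)),.075])
E
```

```text
(np.float64(-130.08383467311754), np.float64(0.05795298758214012)) (np.float64(-147.13981879801068), np.float64(0.08620339791027477)) [0.54530698 0.04404149 0.068     ]
offset pin-finger 0.017310289910099388
t 2.45 tcp [ 0.5223 -0.0112  0.0798] open 0.0002 tilt/axes [ 0.813 -0.582  0.005] [ 0.005 -0.002 -1.   ]
F [-0.1   0.29  0.48]
to go mm [  0.9   4.7 -16.5] norm [ 0.0047  0.0237 -0.0827]
```

>>> send_rows(deltas=[{"rx": 0, "ry": 0, "rz": 0, "x": 0, "y": 0.02, "z": -0.03, "gripper": 0}, {"rx": 0, "ry": 0, "rz": 0, "x": 0, "y": 0, "z": -0.02, "gripper": 0}, {"rx": 0, "ry": 0, "rz": 0, "x": 0, "y": 0, "z": -0.015, "gripper": 0}, {"rx": 0, "ry": 0, "rz": 0, "x": 0, "y": 0, "z": 0, "gripper": 0}, {"rx": 0, "ry": 0, "rz": 0, "x": 0, "y": 0, "z": 0, "gripper": 0}])

```text
t: 2.95
eef_pos: [0.5123, -0.0022, 0.0756]
ee_rot: [0.321, -0.627, 0.63, -0.326]
contact_force: [0.1, -1.3, 1.2]
opening: 0.0
```

Run:
```python
from h import *
togo([*(pinat(-145.8)-N*.0173),.075])
for n,cr in (("scene",(280,215,430,325)),("side",(255,215,385,310)),("wrist",None)):
    c=cam(n); save(c,n+"6.png",cr,5 if cr else 1); np.savez(n+"6.npz",**{k:c[k] for k in ["img","range_z","K","cam_to_world"]})
```

```text
t 2.95 tcp [ 0.5123 -0.0022  0.0756] open 0.0 tilt/axes [ 0.813 -0.582  0.006] [ 0.007 -0.    -1.   ]
F [ 0.15 -1.28  1.16]
to go mm [ 2.5  0.6 -3.2] norm [ 0.0125  0.0028 -0.0159]
```

View pics/wrist6.png

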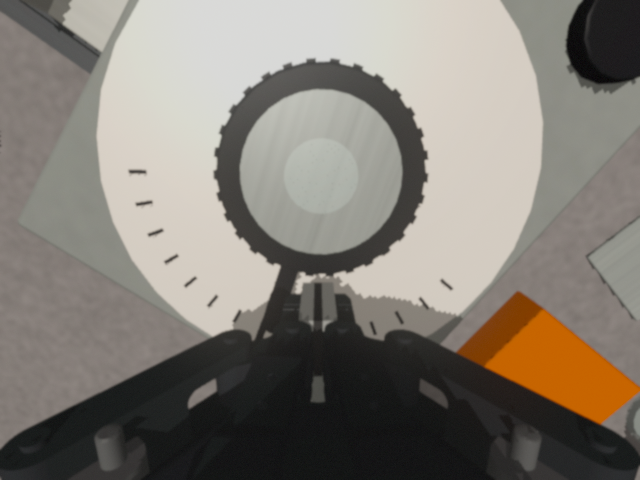

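View pics/side6.png

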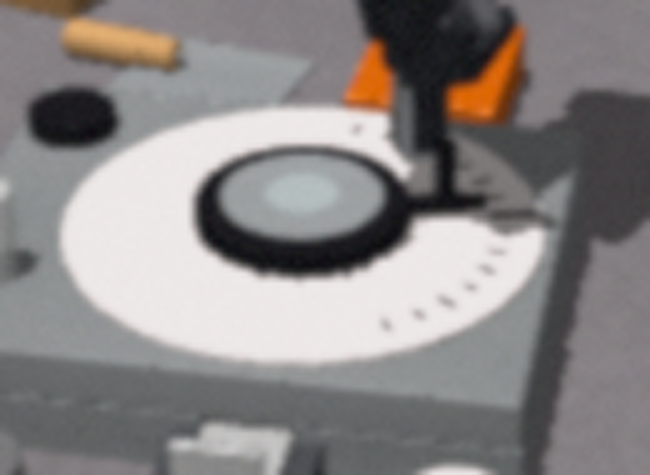

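Run:
```python
from h import *
c=load("wrist6.npz")
for uv in ((287,278),(277,303),(268,327)): print(ang(c,*uv))
s=load("side6.npz")
print("side tip",ang(s,255+490/5,215+200/5),"mark out",ang(s,255+548/5,215+220/5,.053),ang(s,255+500/5,215+212/5,.053))
```

```text
(np.float64(-143.28340589324276), np.float64(0.05299176465044113))
(np.float64(-144.13104968991968), np.float64(0.06744538441446202))
(np.float64(-144.4755004511553), np.float64(0.08181318533879275))
side tip (np.float64(-144.68238278780066), np.float64(0.08208509626693782)) mark out (np.float64(-149.76274618191448), np.float64(0.10638260855318997)) (np.float64(-145.0774828864231), np.float64(0.08649623661990888))
```

>>> send_rows(deltas=[{"rx": 0, "ry": 0, "rz": 0, "x": 0, "y": 0, "z": -0.007, "gripper": 0}, {"rx": 0, "ry": 0, "rz": 0, "x": 0, "y": 0, "z": 0, "gripper": 0}, {"rx": 0, "ry": 0, "rz": 0, "x": 0, "y": 0, "z": 0.06, "gripper": 0}, {"rx": 0, "ry": 0, "rz": 0, "x": 0, "y": -0.05, "z": 0.1, "gripper": 0}, {"rx": 0, "ry": 0, "rz": 0, "x": 0, "y": -0.2, "z": 0.1, "gripper": 0}])

```text
t: 3.6
eef_pos: [0.5471, -0.0319, 0.1209]
ee_rot: [-0.327, 0.63, -0.627, 0.321]
contact_force: [1.0, 0.0, -1.4]
opening: 0.0001
```

>>> send_rows(deltas=[{"rx": 0, "ry": 0, "rz": 0, "x": 0, "y": -0.2, "z": 0, "gripper": 0}, {"rx": 0, "ry": 0, "rz": 0, "x": 0, "y": -0.2, "z": 0, "gripper": 0}, {"rx": 0, "ry": 0, "rz": 0, "x": 0, "y": -0.2, "z": 0, "gripper": 0}, {"rx": 0, "ry": 0, "rz": 0, "x": 0, "y": 0, "z": 0, "gripper": 0}, {"rx": 0, "ry": 0, "rz": 0, "x": 0, "y": 0, "z": 0, "gripper": 0}])

```text
t: 4.1
eef_pos: [0.5542, -0.0365, 0.2491]
ee_rot: [-0.324, 0.629, -0.629, 0.322]
contact_force: [0.1, -0.3, -0.2]
opening: 0.0003
```

Run:
```python
from h import *
print(state()["eef_pos"],state()["t"])
c=cam("wrist"); save(c,"w7.png"); np.savez("wrist7.npz",**{k:c[k] for k in ["img","range_z","K","cam_to_world"]})
c=cam("side"); save(c,"side7.png",(255,215,385,310),5);np.savez("side7.npz",**{k:c[k] for k in ["img","range_z","K","cam_to_world"]})
```

```text
[ 0.5542298  -0.03650978  0.24913763] 4.1
```

View pics/w7.png

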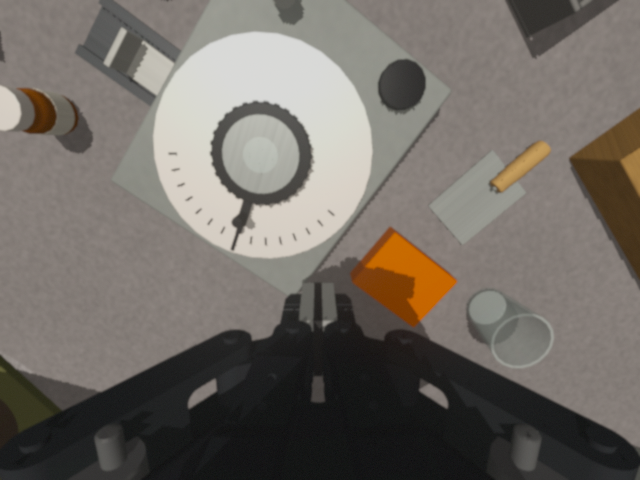

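View pics/side7.png

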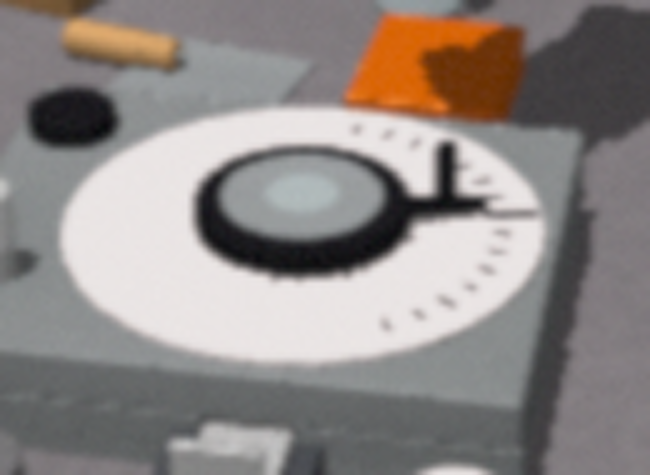

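Both views show the lever in line with the long mark: wrist pointer tip at about (238,235), mark out to (233,249). I measure the angles in an enlarged crop.

Run:
```python
from h import *
c=load("wrist7.npz"); save(c,"w7c.png",(200,180,300,270),8)
```

```text
(no output)
```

View pics/w7c.png

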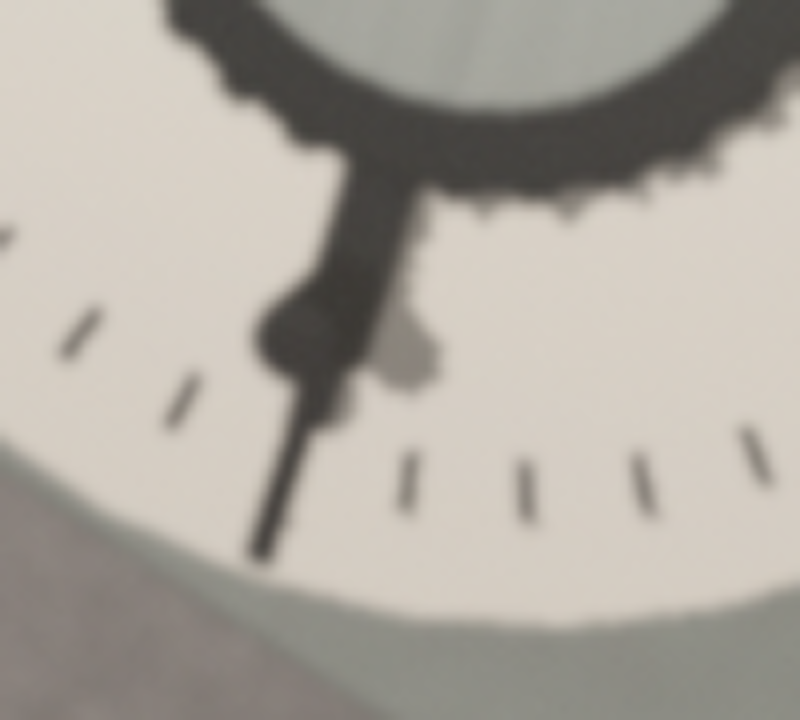

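Run:
```python
from h import *
c=load("wrist7.npz")
q=lambda x,y:(200+x/8-.44,180+y/8-.44)
# centre refit in this picture
hsv=cv2.cvtColor(c["img"],cv2.COLOR_RGB2HSV)
m=((hsv[...,2]>190)&(hsv[...,1]<40)).astype(np.uint8)
cs,_=cv2.findContours(m,cv2.RETR_EXTERNAL,cv2.CHAIN_APPROX_NONE)
k=max(cs,key=cv2.contourArea); k=cv2.convexHull(k)[:,0].astype(float)
P=np.array([onplane(c,u,v,.053)[:2] for u,v in k])
for i in range(4):
    o,r=fitc(P); e=np.abs(np.linalg.norm(P-o,axis=1)-r); P=P[e<max(np.percentile(e,90),.001)]
print(o,r,e.max())
def A(xy,z):
    p=onplane(c,*q(*xy),z)[:2]-o; return np.degrees(np.arctan2(p[1],p[0])).round(2),np.linalg.norm(p).round(4)
for xy in ((383,190),(376,225),(318,412),(324,405)): print("lever",A(xy,.059))
for xy in ((300,420),(280,480),(260,555)): print("mark",A(xy,.053))
d=load("wrist0.npz")
for z,t in ((.053,[(190,120),(182,140)]),): pass
hc=depthpt(c,120,175)
s=load("side7.npz"); w=lambda x,y:(255+x/5-.4,215+y/5-.4)
O[:]=o
print("side lever",ang(s,*w(487,204)),"mark",ang(s,*w(536,213),.053),ang(s,*w(510,213),.053))
```

```text
[0.5455714  0.04205248] 0.1033887172955614 0.0003233290831143598
lever (np.float64(-144.56), np.float64(0.0489))
lever (np.float64(-144.18), np.float64(0.0533))
lever (np.float64(-144.63), np.float64(0.0783))
lever (np.float64(-144.28), np.float64(0.0772))
mark (np.float64(-146.52), np.float64(0.082))
mark (np.float64(-146.55), np.float64(0.0905))
mark (np.float64(-146.23), np.float64(0.1009))
side lever (np.float64(-145.97715509078057), np.float64(0.07965220535379951)) mark (np.float64(-145.68818900515734), np.float64(0.10118505713299746)) (np.float64(-145.0238927992972), np.float64(0.09000173397901291))
```

The wrist view says about 2° short (2.8 mm) and the side view says about 0. That is too thin a margin, so I look from directly above the mark with the camera in the lever's plane.

Run:
```python
from h import *
print(state()["joint_positions"].round(2))
togo([.417,-.045,.18])
```

```text
[-0.07  0.31 -0.03  1.24 -0.    2.13]
t 4.2 tcp [ 0.5539 -0.0363  0.2484] open 0.0 tilt/axes [ 0.812 -0.583 -0.002] [-0.003 -0.001 -1.   ]
F [ 1.01 -0.24  0.3 ]
to go mm [  86.7   68.8 -106. ] norm [ 0.4335  0.344  -0.5299]
```

>>> send_rows(deltas=[{"rx": 0, "ry": 0.235, "rz": 0, "x": 0, "y": 0, "z": 0, "gripper": 0}, {"rx": 0, "ry": 0.235, "rz": 0, "x": 0, "y": 0, "z": 0, "gripper": 0}, {"rx": 0, "ry": 0.235, "rz": 0, "x": 0, "y": 0, "z": 0, "gripper": 0}, {"rx": 0, "ry": 0, "rz": 0, "x": 0, "y": 0, "z": 0, "gripper": 0}, {"rx": 0, "ry": 0, "rz": 0, "x": 0, "y": 0, "z": 0, "gripper": 0}])

```text
t: 4.7
eef_pos: [0.5494, -0.0365, 0.2403]
ee_rot: [-0.204, 0.681, -0.677, 0.192]
contact_force: [-0.5, 0.5, -0.0]
opening: -0.0002
```

Run:
```python
from h import *
togo([.417,-.045,.18])
```

```text
t 4.7 tcp [ 0.5494 -0.0365  0.2403] open -0.0002 tilt/axes [ 0.538 -0.843 -0.01 ] [-0.018  0.    -1.   ]
F [-0.45  0.5  -0.01]
to go mm [115.2  62.7 -63.4] norm [ 0.5762  0.3136 -0.3172]
```

>>> send_rows(deltas=[{"rx": 0, "ry": 0, "rz": 0, "x": 0.19, "y": 0, "z": -0.11, "gripper": 0}, {"rx": 0, "ry": 0, "rz": 0, "x": 0.19, "y": 0, "z": -0.11, "gripper": 0}, {"rx": 0, "ry": 0, "rz": 0, "x": 0.19, "y": 0.1, "z": -0.1, "gripper": 0}, {"rx": 0, "ry": 0, "rz": 0, "x": 0, "y": 0.2, "z": 0, "gripper": 0}, {"rx": 0, "ry": 0, "rz": 0, "x": 0, "y": 0, "z": 0, "gripper": 0}])

```text
t: 5.2
eef_pos: [0.412, -0.0441, 0.1772]
ee_rot: [-0.21, 0.68, -0.675, 0.194]
contact_force: [-0.1, -0.5, 0.2]
opening: 0.0003
```

Run:
```python
from h import *
print(state()["eef_pos"],state()["t"])
c=cam("wrist"); save(c,"w8.png"); np.savez("wrist8.npz",**{k:c[k] for k in ["img","range_z","K","cam_to_world"]})
print(c["cam_to_world"].round(3))
```

```text
[ 0.41204682 -0.04411519  0.17720398] 5.2
[[ 0.549  0.798  0.25   0.473]
 [-0.836  0.528  0.148 -0.006]
 [-0.013 -0.29   0.957  0.318]
 [ 0.     0.     0.     1.   ]]
```

View pics/w8.png

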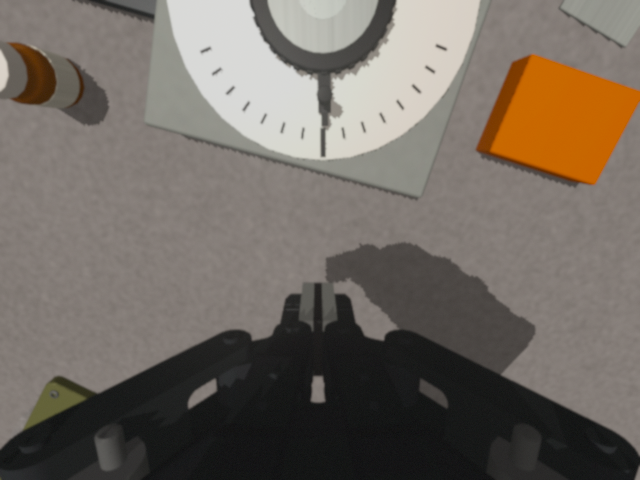

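Run:
```python
from h import *
c=load("wrist8.npz"); save(c,"w8c.png",(285,60,365,170),7)
g=c["img"].min(2).astype(float)
# black row profile: dark centroid per row
for v in range(76,158,3):
    r=g[v,300:350]; w=np.clip(110-r,0,None)
    print(v, round((w*np.arange(300,350)).sum()/max(w.sum(),1e-6),2), int((r<110).sum()),end=" | ")
```

```text
76 323.83 14 | 79 323.91 13 | 82 324.26 12 | 85 324.28 12 | 88 324.69 12 | 91 324.86 13 | 94 325.01 14 | 97 324.83 14 | 100 324.52 12 | 103 324.55 12 | 106 324.95 12 | 109 325.25 12 | 112 324.81 11 | 115 324.52 6 | 118 324.74 6 | 121 324.82 6 | 124 324.8 7 | 127 324.0 1 | 130 322.73 4 | 133 322.64 4 | 136 322.59 4 | 139 322.55 4 | 142 322.67 4 | 145 322.65 4 | 148 322.75 4 | 151 322.74 4 | 154 322.8 4 | 157 0.0 0 |
```

View pics/w8c.png

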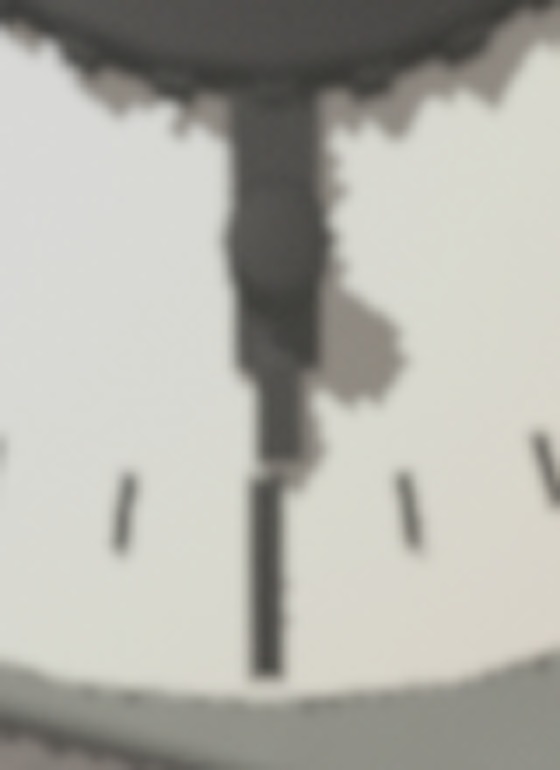

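From almost straight above, the tip (col 324.8) and the mark (col 322.7) differ by about 2 px, or about 1.7 mm. That is inside 4 mm and the fingers are off, so I leave the iris alone. Now the slide.

Run:
```python
from h import *
# yaw from side-face top edge & -x edge in wrist8/wrist7 : deck pixels by depth
for nm in ("wrist0","wrist7","wrist8"):
    c=load(nm+".npz"); z=c["range_z"]; K=c["K"];T=c["cam_to_world"]
    v,u=np.mgrid[:480,:640]; D=np.stack([(u-K[0,2])/K[0,0],-(v-K[1,2])/K[1,1],-np.ones_like(z)],-1)*z[...,None]
    P=D@T[:3,:3].T+T[:3,3]
    m=((P[...,2]>.042)&(P[...,2]<.062)&(np.hypot(P[...,0]-.545,P[...,1]-.042)<.22)).astype(np.uint8)
    k,l,s,_=cv2.connectedComponentsWithStats(m); i=1+np.argmax(s[1:,4]); m=(l==i).astype(np.uint8)
    cs,_=cv2.findContours(m,cv2.RETR_EXTERNAL,cv2.CHAIN_APPROX_NONE); k=max(cs,key=cv2.contourArea)[:,0]
    k=k[(k[:,0]>3)&(k[:,0]<636)&(k[:,1]>3)&(k[:,1]<470)]
    Q=np.array([onplane(c,a+0.,b+0.,.05)[:2] for a,b in k])
    psi=np.radians(17)
    for it in range(4):
        ex=np.array([np.cos(psi),np.sin(psi)]); ey=np.array([-ex[1],ex[0]]); o=np.array([.5455,.0422])
        X=(Q-o)@ex; Y=(Q-o)@ey; res=[]
        for val,co,ot,lim in ((.11,Y,X,(-.1,.14)),(-.11,Y,X,(-.1,.14)),(-.11,X,Y,(-.1,.1)),(.15,X,Y,(-.1,.1))):
            mm=(np.abs(co-val)<.008)&(ot>lim[0])&(ot<lim[1])
            if mm.sum()>15:
                p=np.polyfit(ot[mm],co[mm],1); sg=1 if co is Y else -1
                res.append((val,"Y" if co is Y else "X",mm.sum(),round(np.degrees(sg*np.arctan(p[0])),2),round(p[1],4)))
    print(nm,res)
psi=np.radians(17); ex=np.array([np.cos(psi),np.sin(psi)]); ey=np.array([-ex[1],ex[0]])
for n in ("scene","side"):
    P=np.load(n+"P.npy"); X=(P[...,:2]-O)@ex; Y=(P[...,:2]-O)@ey; Z=P[...,2]
    m=(Z>.030)&(Z<.056)&(Y>.122)&(Y<.21)&(np.abs(X)<.035)
    print(n,m.sum(),"x",np.percentile(X[m],[2,98]).round(4),"y",np.percentile(Y[m],[2,50,98]).round(4),"z",np.percentile(Z[m],[2,98]).round(4))
    t=m&(Z>.046); print(" top y",np.percentile(Y[t],[5,50,95]).round(4),t.sum(),"x",np.percentile(X[t],[5,95]).round(4))
    m=(Z>.03)&(Z<.08)&(Y>.122)&(Y<.32)&(np.abs(X)<.17)&~m
    for nm,mm in (("white",m&(X>.04)),("amber",m&(X<-.04))): print(nm,np.percentile(X[mm],[2,98]).round(3),np.percentile(Y[mm],[2,98]).round(3),Z[mm].max().round(3))
```

```text
wrist0 [(0.11, 'Y', np.int64(228), np.float64(1.56), np.float64(0.1088)), (-0.11, 'Y', np.int64(233), np.float64(1.54), np.float64(-0.108)), (-0.11, 'X', np.int64(200), np.float64(1.57), np.float64(-0.1087)), (0.15, 'X', np.int64(214), np.float64(1.66), np.float64(0.1477))]
wrist7 [(0.11, 'Y', np.int64(167), np.float64(1.57), np.float64(0.108)), (-0.11, 'Y', np.int64(200), np.float64(1.37), np.float64(-0.1088)), (-0.11, 'X', np.int64(169), np.float64(1.57), np.float64(-0.1081)), (0.15, 'X', np.int64(98), np.float64(1.56), np.float64(0.1485))]
wrist8 [(0.11, 'Y', np.int64(104), np.float64(1.6), np.float64(0.108)), (-0.11, 'Y', np.int64(186), np.float64(1.53), np.float64(-0.1087)), (-0.11, 'X', np.int64(257), np.float64(1.57), np.float64(-0.1094))]
scene 115 x [-0.019   0.0156] y [0.1531 0.1577 0.16  ] z [0.0313 0.0504]
 top y [0.1533 0.1564 0.1591] 51 x [-0.0186  0.0153]
white [0.065 0.107] [0.175 0.218] 0.062
amber [-0.116 -0.06 ] [0.182 0.298] 0.077
side 192 x [-0.0207  0.0136] y [0.156  0.1607 0.1635] z [0.0307 0.0511]
 top y [0.1557 0.16   0.163 ] 67 x [-0.0187  0.0123]
white [0.061 0.104] [0.18  0.222] 0.063
amber [-0.122 -0.062] [0.188 0.301] 0.077
```

```bash
cat >> h.py <<'E'
O[:]=[.5455,.0422]
PSI=np.radians(18.57); EX=np.array([np.cos(PSI),np.sin(PSI)]); EY=np.array([-EX[1],EX[0]])
def ill(x,y): return O+x*EX+y*EY
E
python3 - <<'E'
from h import *
togo([*ill(0,.2),.18]); print(state()["joint_positions"].round(2))
E
```

```text
t 5.25 tcp [ 0.4138 -0.0443  0.1795] open -0.0001 tilt/axes [ 0.548 -0.836 -0.012] [-0.021  0.    -1.   ]
F [-0.35 -0.19 -0.35]
to go mm [-208.2   -1.8 -193.6] norm [-1.0409 -0.0091 -0.9681]
[-0.11  0.12 -0.46  1.01 -0.    2.46]
```

>>> send_rows(deltas=[{"rx": 0, "ry": 0.16, "rz": 0.0, "x": 0, "y": -0.1, "z": 0, "gripper": 0}, {"rx": 0, "ry": 0.16, "rz": 0, "x": 0, "y": -0.05, "z": -0.2, "gripper": 0}, {"rx": 0, "ry": 0.16, "rz": 0, "x": 0, "y": 0, "z": -0.22, "gripper": 0}, {"rx": 0, "ry": 0, "rz": 0, "x": 0, "y": 0, "z": -0.22, "gripper": 0}, {"rx": 0, "ry": 0, "rz": 0, "x": 0, "y": 0, "z": -0.22, "gripper": 0}])

```text
t: 5.75
eef_pos: [0.3606, 0.1172, 0.2207]
ee_rot: [-0.112, 0.7, -0.697, 0.108]
contact_force: [2.1, -0.6, -0.5]
opening: 0.0001
```

Run:
```python
from h import *
togo([*ill(0,.2),.15]); print(state()["joint_positions"].round(2))
M=R.from_quat(state()["ee_rot"]).as_matrix(); print(np.degrees(np.arctan2(M[1,2],M[0,2])))
```

```text
t 5.75 tcp [0.3606 0.1172 0.2207] open 0.0001 tilt/axes [ 0.307 -0.952 -0.004] [-0.006  0.002 -1.   ]
F [ 2.11 -0.55 -0.5 ]
to go mm [-150.8   70.2  -71.6] norm [-0.7542  0.3509 -0.3581]
[ 0.31  0.02 -0.46  1.1   0.    3.14]
-72.13827892864079
```

Joint 6 is at its limit, so I turn the tool a half turn the other way. It pushes the same with tool z pointing outward.

>>> send_rows(deltas=[{"rx": 0, "ry": -0.285, "rz": 0, "x": 0, "y": 0, "z": 0, "gripper": 0}, {"rx": 0, "ry": -0.285, "rz": 0, "x": 0, "y": 0, "z": 0, "gripper": 0}, {"rx": 0, "ry": -0.285, "rz": 0, "x": 0, "y": 0, "z": 0, "gripper": 0}, {"rx": 0, "ry": -0.285, "rz": 0, "x": 0, "y": 0, "z": 0, "gripper": 0}, {"rx": 0, "ry": -0.285, "rz": 0, "x": 0, "y": 0, "z": 0, "gripper": 0}])

```text
t: 6.25
eef_pos: [0.3684, 0.1284, 0.2318]
ee_rot: [-0.356, 0.61, -0.607, 0.364]
contact_force: [0.0, -0.3, -0.1]
opening: 0.0002
```

>>> send_rows(deltas=[{"rx": 0, "ry": -0.285, "rz": 0, "x": 0, "y": 0, "z": 0, "gripper": 0}, {"rx": 0, "ry": -0.285, "rz": 0, "x": 0, "y": 0, "z": 0, "gripper": 0}, {"rx": 0, "ry": -0.285, "rz": 0, "x": 0, "y": 0, "z": 0, "gripper": 0}, {"rx": 0, "ry": -0.285, "rz": 0, "x": 0, "y": 0, "z": 0, "gripper": 0}, {"rx": 0, "ry": -0.285, "rz": 0, "x": 0, "y": 0, "z": 0, "gripper": 0}])

```text
t: 6.75
eef_pos: [0.3784, 0.1328, 0.2426]
ee_rot: [-0.549, 0.431, -0.438, 0.566]
contact_force: [0.5, 0.9, -0.5]
opening: 0.0001
```

>>> send_rows(deltas=[{"rx": 0, "ry": -0.285, "rz": 0, "x": 0, "y": 0, "z": 0, "gripper": 0}, {"rx": 0, "ry": -0.285, "rz": 0, "x": 0, "y": 0, "z": 0, "gripper": 0}, {"rx": 0, "ry": -0.285, "rz": 0, "x": 0, "y": 0, "z": 0, "gripper": 0}, {"rx": 0, "ry": -0.285, "rz": 0, "x": 0, "y": 0, "z": 0, "gripper": 0}, {"rx": 0, "ry": -0.285, "rz": 0, "x": 0, "y": 0, "z": 0, "gripper": 0}])

```text
t: 7.25
eef_pos: [0.3882, 0.1369, 0.2535]
ee_rot: [-0.668, 0.19, -0.21, 0.688]
contact_force: [0.1, -0.7, 0.6]
opening: -0.0002
```

>>> send_rows(deltas=[{"rx": 0, "ry": -0.285, "rz": 0, "x": 0, "y": 0, "z": 0, "gripper": 0}, {"rx": 0, "ry": -0.285, "rz": 0, "x": 0, "y": 0, "z": 0, "gripper": 0}, {"rx": 0, "ry": -0.285, "rz": 0, "x": 0, "y": 0, "z": 0, "gripper": 0}, {"rx": 0, "ry": -0.285, "rz": 0, "x": 0, "y": 0, "z": 0, "gripper": 0}, {"rx": 0, "ry": -0.285, "rz": 0, "x": 0, "y": 0, "z": 0, "gripper": 0}])

```text
t: 7.75
eef_pos: [0.3975, 0.1409, 0.2645]
ee_rot: [-0.697, -0.08, 0.044, 0.711]
contact_force: [-0.5, 0.3, -0.5]
opening: -0.0
```

Run:
```python
from h import *
togo([*ill(0,.2),.15]); print(state()["joint_positions"].round(2))
M=R.from_quat(state()["ee_rot"]).as_matrix(); print(np.degrees(np.arctan2(M[1,2],M[0,2])))
```

```text
t 7.75 tcp [0.3975 0.1409 0.2645] open -0.0 tilt/axes [-0.176  0.984  0.014] [ 0.05   0.023 -0.999]
F [-0.54  0.29 -0.51]
to go mm [ 92.7 120.6  73. ] norm [0.4635 0.6032 0.365 ]
[ 0.34  0.03 -0.33  1.15  0.01  0.16]
100.1236583241092
```

```bash
cat >> h.py <<'E'
def turn():
    "rotvec (normalised by 30deg) to tool z = EY, tool y down"
    z=np.r_[EY,0]; y=np.array([0,0,-1.]); M=np.c_[np.cross(y,z),y,z]
    C=R.from_quat(state()["ee_rot"]); rv=(C.inv()*R.from_matrix(M)).as_rotvec(); print("turn norm",(np.degrees(rv)/30).round(3)); return rv
E
python3 - <<'E'
from h import *
turn(); M=R.from_quat(state()["ee_rot"]).as_matrix()
E
```

```text
turn norm [-0.02  -0.282  0.103]
```

>>> send_rows(deltas=[{"rx": -0.02, "ry": -0.24, "rz": 0.1, "x": 0, "y": 0, "z": 0, "gripper": 0}, {"rx": 0, "ry": -0.04, "rz": 0, "x": 0.15, "y": 0, "z": 0.12, "gripper": 0}, {"rx": 0, "ry": 0, "rz": 0, "x": 0.15, "y": 0, "z": 0.12, "gripper": 0}, {"rx": 0, "ry": 0, "rz": 0, "x": 0.1, "y": 0.1, "z": 0.1, "gripper": 0}, {"rx": 0, "ry": 0, "rz": 0, "x": 0, "y": 0.2, "z": 0, "gripper": 0}])

```text
t: 8.25
eef_pos: [0.467, 0.2406, 0.2199]
ee_rot: [-0.694, -0.128, 0.109, 0.7]
contact_force: [0.3, -0.5, -0.9]
opening: -0.0002
```

Run:
```python
from h import *
togo([*ill(0,.2),.12]); turn()
c=cam("wrist"); save(c,"w9.png")
```

```text
t 8.25 tcp [0.467  0.2406 0.2199] open -0.0002 tilt/axes [-0.33   0.944  0.003] [ 0.026  0.012 -1.   ]
F [ 0.31 -0.5  -0.88]
to go mm [  8.2 100.1 -13.5] norm [ 0.041   0.5007 -0.0674]
turn norm [-0.006  0.024  0.054]
```

View pics/w9.png

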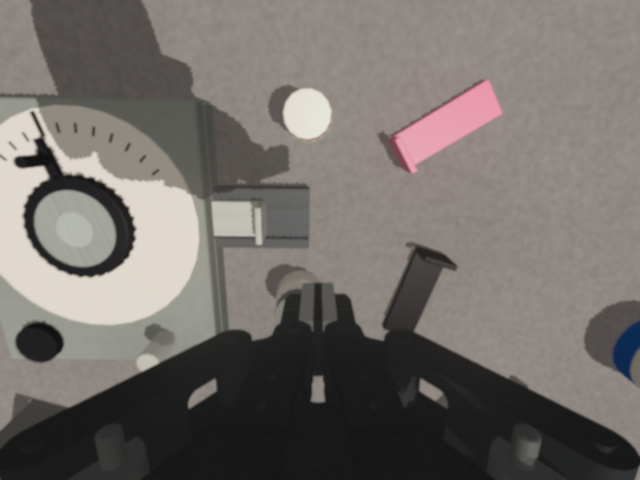

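The wrist view shows the slide tab at (260,220) in its tray, the amber jar at (306,113) and the white jar behind the fingers at (298,290). I lower in stages over the outer tray.

>>> send_rows(deltas=[{"rx": 0, "ry": 0.02, "rz": 0.05, "x": 0.03, "y": 0, "z": -0.05, "gripper": 0}, {"rx": 0, "ry": 0, "rz": 0, "x": 0.01, "y": 0.1, "z": -0.015, "gripper": 0}, {"rx": 0, "ry": 0, "rz": 0, "x": 0, "y": 0.2, "z": 0, "gripper": 0}, {"rx": 0, "ry": 0, "rz": 0, "x": 0, "y": 0.15, "z": 0, "gripper": 0}, {"rx": 0, "ry": 0, "rz": 0, "x": 0, "y": 0.05, "z": 0, "gripper": 0}])

```text
t: 8.8
eef_pos: [0.4804, 0.231, 0.1176]
ee_rot: [-0.697, -0.115, 0.118, 0.698]
contact_force: [-0.4, -0.9, -0.3]
opening: 0.0001
```

Run:
```python
from h import *
togo([*ill(0,.2),.032]); turn()
c=cam("scene"); save(c,"s9.png",(280,200,520,380),3)
```

```text
t 8.8 tcp [0.4804 0.231  0.1176] open 0.0001 tilt/axes [-0.325  0.946  0.001] [-0.005 -0.    -1.   ]
F [-0.36 -0.86 -0.34]
to go mm [ 2.  85.6  0.2] norm [0.0101 0.4279 0.001 ]
turn norm [-0.002  0.014 -0.008]
```

View pics/s9.png

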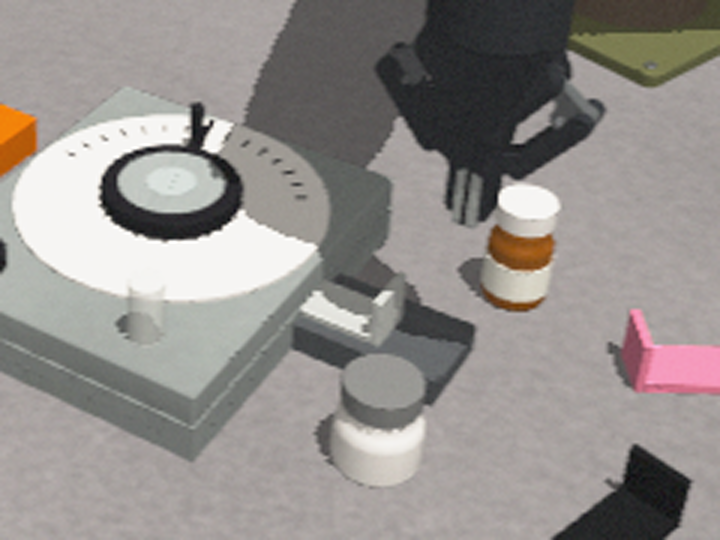

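The scene view shows the fingertips above the outer tray at crop (465,205), clear of both jars. I lower them behind the tab.

>>> send_rows(deltas=[{"rx": 0, "ry": 0.014, "rz": 0, "x": 0.01, "y": 0.15, "z": 0, "gripper": 0}, {"rx": 0, "ry": 0, "rz": 0, "x": 0, "y": 0.15, "z": 0, "gripper": 0}, {"rx": 0, "ry": 0, "rz": 0, "x": 0, "y": 0.09, "z": 0, "gripper": 0}, {"rx": 0, "ry": 0, "rz": 0, "x": 0, "y": 0, "z": 0, "gripper": 0}, {"rx": 0, "ry": 0, "rz": 0, "x": 0, "y": 0, "z": 0, "gripper": 0}])

```text
t: 9.35
eef_pos: [0.4913, 0.236, 0.0475]
ee_rot: [-0.696, -0.118, 0.111, 0.699]
contact_force: [0.7, -0.2, 0.1]
opening: -0.0
```

Run:
```python
from h import *
togo([*ill(0,.1283),.034]); turn()
c=cam("scene"); save(c,"s10.png",(280,200,520,380),3)
```

```text
t 9.35 tcp [0.4913 0.236  0.0475] open -0.0 tilt/axes [-0.32   0.947  0.003] [ 0.008  0.006 -1.   ]
F [ 0.69 -0.21  0.08]
to go mm [-10.5  13.2 -72.7] norm [-0.0527  0.066  -0.3633]
turn norm [-0.005  0.003  0.018]
```

View pics/s10.png

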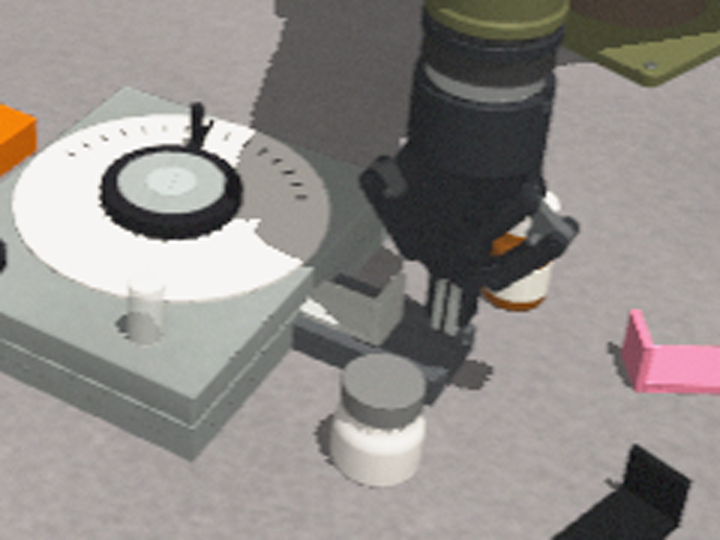

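>>> send_rows(deltas=[{"rx": 0, "ry": 0, "rz": 0.015, "x": -0.04, "y": 0, "z": 0, "gripper": 0}, {"rx": 0, "ry": 0, "rz": 0, "x": -0.01, "y": 0.04, "z": 0, "gripper": 0}, {"rx": 0, "ry": 0, "rz": 0, "x": 0, "y": 0.03, "z": 0, "gripper": 0}, {"rx": 0, "ry": 0, "rz": 0, "x": 0, "y": 0, "z": 0, "gripper": 0}, {"rx": 0, "ry": 0, "rz": 0, "x": 0, "y": 0, "z": 0, "gripper": 0}])

```text
t: 9.9
eef_pos: [0.484, 0.234, 0.0371]
ee_rot: [-0.696, -0.118, 0.112, 0.699]
contact_force: [-0.6, 0.8, -0.2]
opening: 0.0003
```

Run:
```python
from h import *
togo([*ill(0,.1283),.034]); turn()
```

```text
t 9.9 tcp [0.484  0.234  0.0371] open 0.0003 tilt/axes [-0.32   0.947  0.004] [ 0.007  0.006 -1.   ]
F [-0.62  0.83 -0.22]
to go mm [ -3.    2.8 -73.1] norm [-0.0149  0.014  -0.3657]
turn norm [-0.007  0.004  0.017]
```

Aligned at z = 37 mm and x = +3 mm. I push inward in slow rows.

>>> send_rows(deltas=[{"rx": 0, "ry": 0, "rz": 0, "x": -0.015, "y": 0.01, "z": -0.06, "gripper": 0}, {"rx": 0, "ry": 0, "rz": 0, "x": 0, "y": 0, "z": -0.05, "gripper": 0}, {"rx": 0, "ry": 0, "rz": 0, "x": 0, "y": 0, "z": -0.05, "gripper": 0}, {"rx": 0, "ry": 0, "rz": 0, "x": 0, "y": 0, "z": -0.05, "gripper": 0}, {"rx": 0, "ry": 0, "rz": 0, "x": 0, "y": 0, "z": -0.05, "gripper": 0}])

```text
t: 10.4
eef_pos: [0.4987, 0.1803, 0.0346]
ee_rot: [-0.696, -0.118, 0.112, 0.7]
contact_force: [0.5, 0.5, 0.2]
opening: -0.0005
```

Run:
```python
from h import *
togo([*ill(0,.1283),.034]); turn()
c=cam("scene"); save(c,"s11.png",(280,200,520,380),3)
```

```text
t 10.4 tcp [0.4987 0.1803 0.0346] open -0.0005 tilt/axes [-0.321  0.947  0.004] [ 0.007  0.006 -1.   ]
F [0.47 0.49 0.21]
to go mm [  0.3   0.6 -17.5] norm [ 0.0016  0.0029 -0.0876]
turn norm [-0.007  0.006  0.017]
```

View pics/s11.png

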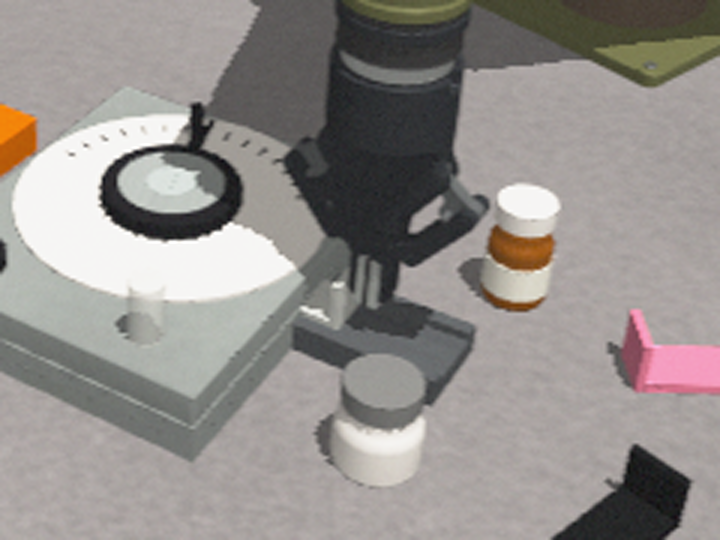

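The slide is moving in, with the tab now at crop (335,300). I continue slowly to the stop.

>>> send_rows(deltas=[{"rx": 0, "ry": 0, "rz": 0, "x": 0, "y": 0, "z": -0.03, "gripper": 0}, {"rx": 0, "ry": 0, "rz": 0, "x": 0, "y": 0, "z": -0.03, "gripper": 0}, {"rx": 0, "ry": 0, "rz": 0, "x": 0, "y": 0, "z": -0.02, "gripper": 0}, {"rx": 0, "ry": 0, "rz": 0, "x": 0, "y": 0, "z": -0.015, "gripper": 0}, {"rx": 0, "ry": 0, "rz": 0, "x": 0, "y": 0, "z": -0.015, "gripper": 0}])

```text
t: 10.95
eef_pos: [0.5041, 0.1645, 0.0349]
ee_rot: [-0.688, -0.117, 0.114, 0.707]
contact_force: [-3.3, 8.4, 1.1]
opening: -0.0001
```

Run:
```python
from h import *
togo([*ill(0,.1283),.034])
c=cam("scene"); save(c,"s12.png",(340,250,460,340),6)
```

```text
t 10.95 tcp [0.5041 0.1645 0.0349] open -0.0001 tilt/axes [-0.323  0.946  0.025] [ 0.     0.027 -1.   ]
F [-3.32  8.36  1.15]
to go mm [ 0.3  0.9 -0.9] norm [ 0.0016  0.0045 -0.0044]
```

View pics/s12.png

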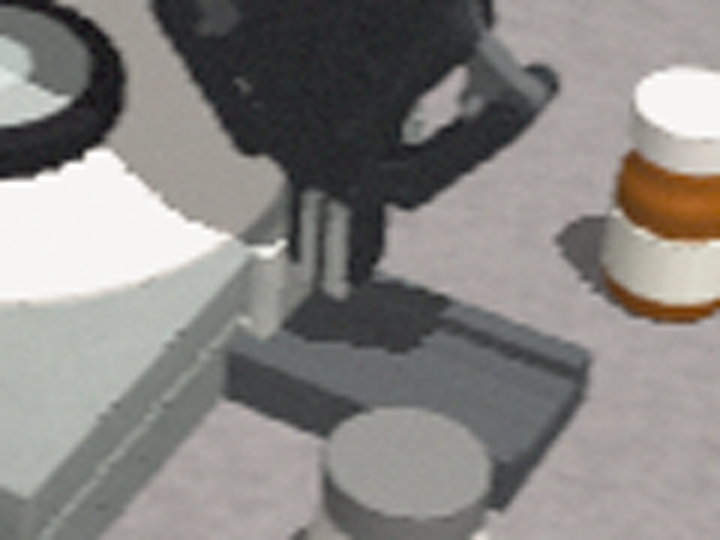

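A 9 N reaction at the expected end position, and the tab sits against the housing. I give one more small press, then back off outward and up.

>>> send_rows(deltas=[{"rx": 0, "ry": 0, "rz": 0, "x": 0, "y": 0, "z": -0.015, "gripper": 0}, {"rx": 0, "ry": 0, "rz": 0, "x": 0, "y": 0, "z": 0, "gripper": 0}, {"rx": 0, "ry": 0, "rz": 0, "x": 0, "y": 0, "z": 0.05, "gripper": 0}, {"rx": 0, "ry": 0, "rz": 0, "x": 0, "y": 0, "z": 0.1, "gripper": 0}, {"rx": 0, "ry": 0, "rz": 0, "x": 0, "y": 0, "z": 0.1, "gripper": 0}])

```text
t: 11.5
eef_pos: [0.4879, 0.2121, 0.0367]
ee_rot: [-0.686, -0.117, 0.114, 0.709]
contact_force: [-0.4, -0.8, -0.1]
opening: -0.0002
```

Run:
```python
from h import *
togo([*ill(0,.20),.15])
```

```text
t 11.5 tcp [0.4879 0.2121 0.0367] open -0.0002 tilt/axes [-0.322  0.946  0.031] [-0.001  0.033 -0.999]
F [-0.42 -0.83 -0.09]
to go mm [   1.6 -112.5   24.2] norm [ 0.0079 -0.5627  0.1209]
```

>>> send_rows(deltas=[{"rx": 0, "ry": 0, "rz": 0, "x": 0, "y": -0.1, "z": 0.08, "gripper": 0}, {"rx": 0, "ry": 0, "rz": 0, "x": 0, "y": -0.2, "z": 0.02, "gripper": 0}, {"rx": 0, "ry": 0, "rz": 0, "x": 0, "y": -0.2, "z": 0, "gripper": 0}, {"rx": 0, "ry": 0, "rz": 0, "x": 0, "y": -0.2, "z": 0, "gripper": 0}, {"rx": 0, "ry": 0, "rz": 0, "x": 0, "y": -0.15, "z": 0, "gripper": 0}])

```text
t: 12.0
eef_pos: [0.4757, 0.2283, 0.2075]
ee_rot: [-0.688, -0.114, 0.12, 0.707]
contact_force: [0.2, 0.3, 0.1]
opening: -0.0002
```

>>> send_rows(deltas=[{"rx": 0, "ry": 0, "rz": 0, "x": 0, "y": -0.1, "z": 0, "gripper": 0}, {"rx": 0, "ry": 0, "rz": 0, "x": 0, "y": 0, "z": 0, "gripper": 0}, {"rx": 0, "ry": 0, "rz": 0, "x": 0, "y": 0, "z": 0, "gripper": 0}, {"rx": 0, "ry": 0, "rz": 0, "x": 0, "y": 0, "z": 0, "gripper": 0}, {"rx": 0, "ry": 0, "rz": 0, "x": 0, "y": 0, "z": 0, "gripper": 0}])

```text
t: 12.5
eef_pos: [0.4771, 0.2295, 0.2313]
ee_rot: [-0.688, -0.117, 0.118, 0.707]
contact_force: [-0.3, -0.5, 0.3]
opening: -0.0002
```

Run:
```python
from h import *
print(state()["eef_pos"],state()["qvel"].round(3))
for n in ("scene","side","wrist"):
    c=cam(n); np.savez(n+"13.npz",**{k:c[k] for k in ["img","range_z","K","cam_to_world"]}); save(c,n+"13.png")
    if n=="scene": save(c,"s13c.png",(260,210,500,370),3.3)
    z=c["range_z"]; K=c["K"];T=c["cam_to_world"]
    v,u=np.mgrid[:480,:640]; D=np.stack([(u-K[0,2])/K[0,0],-(v-K[1,2])/K[1,1],-np.ones_like(z)],-1)*z[...,None]
    P=D@T[:3,:3].T+T[:3,3]; X=(P[...,:2]-O)@EX; Y=(P[...,:2]-O)@EY; Z=P[...,2]
    m=(Z>.025)&(Z<.056)&(Y>.1115)&(Y<.2)&(np.abs(X)<.025)
    print(n,m.sum(), "tab y",np.percentile(Y[m],[2,50,90,98]).round(4) if m.sum() else 0)
    m=(Z>.035)&(Z<.056)&(Y>.09)&(Y<.2)&(np.abs(X)<.016); m2=(Z>.035)&(Z<.056)&(Y>.09)&(Y<.2)&(np.abs(X)>.03)&(np.abs(X)<.09); print("  outer tab",np.percentile(Y[m],98).round(4),"outer housing",np.percentile(Y[m2],98).round(4))
```

```text
[0.47706603 0.22950791 0.23127966] [ 0.002  0.008 -0.019 -0.007 -0.002  0.001]
scene 101 tab y [0.1118 0.1132 0.1141 0.1144]
  outer tab 0.1141 outer housing 0.1977
side 217 tab y [0.1118 0.1156 0.1174 0.118 ]
  outer tab 0.1176 outer housing 0.1133
wrist 389 tab y [0.1117 0.1155 0.116  0.1161]
  outer tab 0.116 outer housing 0.188
```

View pics/s13c.png

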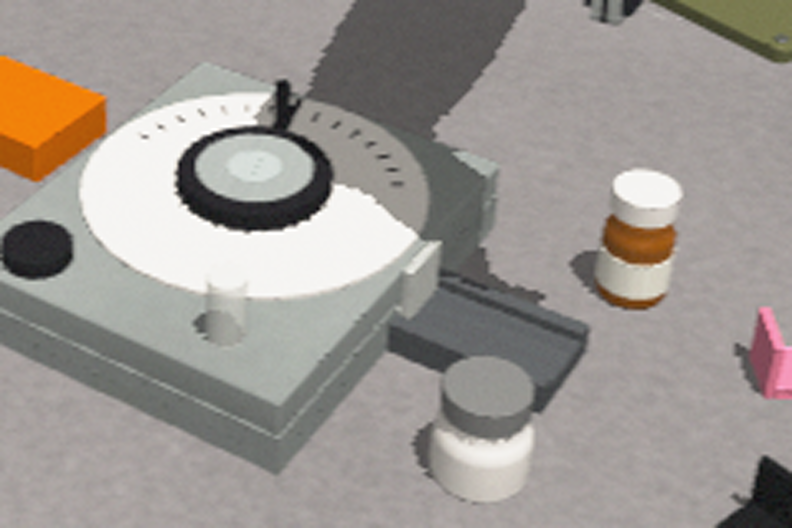

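View pics/wrist13.png

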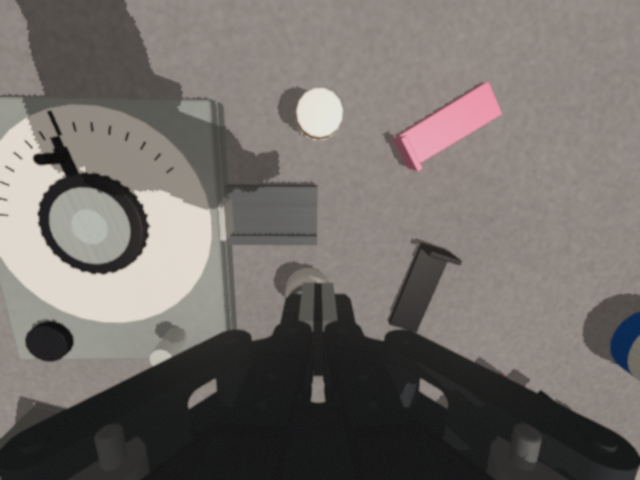

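The slide is home: its outer face is at about 116 mm, so the tab is touching, and the jars stand where they were. Last, a check of the lever in the side view before handing in.

Run:
```python
from h import *
c=load("side13.npz"); save(c,"side13c.png",(255,215,385,310),5)
a=load("side7.npz")["img"].astype(int); b=c["img"].astype(int)
print("pin/lever diff px", (np.abs(a-b).max(2)[238:262,330:365]>60).sum())
```

```text
pin/lever diff px 162
```

View pics/side13c.png

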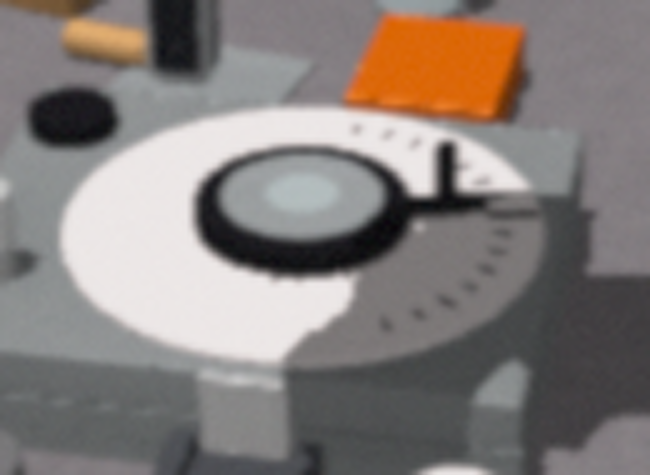

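The pin (445,145) and lever tip (487,203) are at the same crop pixels as before, and the difference count comes from the arm's shadow. I hand in.

```bash
python3 -c "
from cell import *
print(sign_off())"
```

```text
the job is handed in; nothing more can be done
None
```

I pushed the iris lever onto the long mark, took the fingers off, pushed the filter slide home, and handed the job in at about 12.7 s. The hand-in reports no verdict.

- **Iris:** From almost straight above, the lever tip was about 1.7 mm from the long mark's centre line (limit 4 mm). The checks disagreed a little: an earlier oblique wrist view gave about 2.8 mm, and the side view gave about 0. I did not nudge it further. After the slide push, the lever was at the same pixels in the side view. An automatic picture comparison there flagged 162 changed pixels, which I put down to the arm's shadow on the plate.
- **Slide:** The push ended against a stop with about 9 N. The tab's outer face then measured 116 mm in the wrist view, which is where it should be with the tab touching. The side view gave 118 mm and the scene view 114 mm.
- **Surroundings:** The jars, cap and vial looked unmoved in the last pictures; I did not measure them. At hand-in the arm was at rest about 0.23 m above the bench.

Two things went wrong along the way. The first move call was refused for missing keys. Later, joint 6 reached its limit at 3.14 while I was turning the tool for the slide, so I turned the tool a half turn the other way.

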